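# Slide the reference block along the rail into its corner pocket

### The job

Ready the imager stage for calibration: with closed fingers, push the rectangular windowed block across the deck until it is pressed flat against the long steel rail, then slide it along the rail into the corner pocket until it is fully home against the end stop, and move the hand away. Do not pick it up or tip it; it stays on the deck and goes in along the rail. Leave the round puck, the jar and everything else where they stand.

Things in the scene. Friction and masses are not known exactly. Their poses are not given: they have to be found in the camera images.
- stage: Low fixed stage, a grey deck 190 mm (its x) by 320 mm (its y), deck top 12 mm above the table. Origin at the centre of its underside, on the table; x points from the open near side to the rail, y along the rail towards the corner pocket, z up. The stage itself is yawed differently each time.
- rail: Straight steel rail fixed on the deck along the stage's y, 18 mm high above the deck, 12 mm thick, 296 mm long (stage y -156 to 140 mm). Its inner face, towards the open deck, is at stage x = 70 mm. Origin at the foot of that face, at stage x 70, y -8, z 12 mm.
- end_stop: Steel bar across the end of the rail, 18 mm high above the deck and 12 mm thick, stage x 12 to 82 mm; its face towards the pocket is at stage y = 140 mm. Origin at the foot of that face, at stage x 47, y 140, z 12 mm.
- lip: Short steel guide, 18 mm high, opposite the rail at the pocket: its face is at stage x = 30 mm, so the pocket is 40 mm wide, from stage y 110 to 140 mm, with a flared mouth from y 98 to 110 mm. The flare and guide occupy stage x 15 to 30 mm. Origin at stage x 30, y 0, z 12 mm (a reference point, not on the guide).
- pocket (a point): Point on the deck top where the centre of the block's underside lies when it is fully home (touching rail and end stop): stage x 52, y 115, z 12 mm. Axes as the stage's. A small dark reading window marks it on the deck. When the block is home, its last 15 mm still stand out of the pocket's lip (the inner 8 mm of it beside the flare's mouth).
- block: The reference block: bare aluminium, rectangular, 36 mm (its x) by 50 mm (its y) by 24 mm high, with a round dark window of 22 mm diameter on top, about 0.08 to 0.15 kg. Origin at the centre of its underside. It starts loose on the deck, well off the rail, its long side within 0.45 rad of the rail's direction. It goes into the pocket with its 50 mm side along the rail (the half turn makes no difference).
- puck: Bystander: round aluminium puck, 40 mm diameter, 24 mm high, loose on the deck beside the block. Origin at the centre of its underside. It starts either before or after the block along the rail, its centre at least 80 mm away from the rail's face. Must not be moved.
- jar: Bystander: small amber jar with white cap, 30 mm diameter, 42 mm high, loose on the deck on the open side across from the pocket. Origin at the centre of its underside.
- plate_a: Bystander: white well plate, 127 by 85 by 14 mm, on the table to the robot's right of the stage. Origin at the centre of its underside.
- plate_b: Bystander: white well plate, 127 by 85 by 14 mm, on the table to the robot's left of the stage. Origin at the centre of its underside.
- tip_box: Bystander: blue pipette-tip box with clear lid, 85 by 125 by 67 mm, on the table beyond the stage. Origin at the centre of its underside.
- wash_bottle: Bystander: white bottle with red cap, 64 mm diameter, 160 mm high, on the table to the robot's right of the stage. Origin at the centre of its underside.
- timer: Bystander: black timer, 60 by 75 by 22 mm, on the table beyond the stage. Origin at the centre of its underside.
There are look-alikes about, which are no part of the job. What is shaped like the block but red is not meant.

How it is judged (in metres and radians):
On the way, in this order (a step that is already met when the one before it is completed fails the run):
1. the block is pressed flat against the rail, still wholly outside the pocket (x of block in the frame of pocket above -0.003 m and y of block in the frame of pocket below -0.045 m and angle between the y axis of block and the y axis of stage, either way round below 0.1 rad and contact force between block and rail above 0.5 N).
2. the block slides into the pocket's mouth, still along the rail (x of block in the frame of pocket above -0.005 m and y of block in the frame of pocket between -0.035 and -0.004 m and angle between the y axis of block and the y axis of stage, either way round below 0.12 rad), for 0.05 s.
At the end, for the whole second after the job is handed in: The block rests flat in the corner pocket at rest: within 3 mm of the end stop, inside the lip (within 4.5 mm of the rail), square to the rail within 0.1 rad, flat on the deck; the puck, jar and all other bystanders are within 12 mm of where they began (x of block in the frame of pocket between -0.0045 and 0.002 m and y of block in the frame of pocket between -0.003 and 0.002 m and z of block in the frame of pocket between -0.002 and 0.002 m and angle between the y axis of block and the y axis of stage, either way round below 0.1 rad and angle between block's own z axis and vertical below 0.05 rad and linear speed of block below 0.01 m/s and distance of each of puck, jar, plate_a, plate_b, tip_box, wash_bottle, timer from where it was at the start of the episode below 0.012 m); the robot touches nothing.
It fails at once if the block is lifted off the deck (z of block in the frame of pocket above 0.004 m).
It fails at once if the block is tipped (angle between block's own z axis and vertical above 0.2 rad).
It fails at once if the block comes to the pocket away from the rail (y of block in the frame of pocket above -0.045 m and x of block in the frame of pocket below -0.01 m).
It fails at once if a bystander is moved by more than 12 mm (distance of any of puck, jar, plate_a, plate_b, tip_box, wash_bottle, timer from where it was at the start of the episode above 0.012 m).
It also fails if it takes over 50 s, if anything falls off the work surface, if the arm or the gripper's body presses on something with over 40 N, if the wrist force passes 120 N, or if a joint passes its speed limit or range.

### The arm

A 6-joint arm with a two-finger parallel gripper is mounted at the origin on the work surface. World frame = base frame: x ahead of the robot, y to its left, z up, the work surface at z = 0. Lengths are in mm, angles in rad, forces in N, time in s.
With the tool pointing down it reaches from about 350 to 775 mm from the base axis. Payload 7.3 kg.
Tool frame: the origin (TCP) lies between the finger pads; the fingertips stand 8 mm ahead of it and the grasp point (between the pads) lies 11 mm behind it (tip_reach is the z of the fingertips in the tool frame, in mm); z points along the fingers, y is the direction in which the jaws open and shut (so a half turn about z gives the same grasp; the last joint's range is limited). The gripper opens to 92 mm and grips with 3 to 60 N. Pads are 19 mm wide; open, the fingers measure 130 mm over their backs; the gripper's body (75 mm by 190 mm) begins 47 mm behind the grasp point.
Start: joints at [-0.146, 0.342, 1.524, -0, 1.275, -0.146], TCP at [525.018, 0.02, 234.741] pointing down, gripper open.
Joint ranges: [-2.53, 2.53], [-0.77, 2.02], [0.04, 2.7], [-1, 4.14], [0.28, 2.66], [-3.11, 3.11]. Speed limits (rad/s): [2.57, 2.57, 3.14, 3.14, 3.14, 3.14].

### API

Orientations are given as a 3x3 rotation matrix whose columns are the frame's x, y, z axes.
In Python, from cell import * gives the robot as it stands.
- The arm moves only by the tool arm_command, never from a script. Its argument "rows" is a list that holds one entry, the list of rows, each a list of 5 numbers: the shift along the tool's x, y, z in m, then the turn about the tool's z in rad, then the opening, from 0 (shut) to 1 (fully open). In form: [[[x, y, z, twist, hand], ...]]. A call has 1 to 20 rows; each row is the pose to reach, as a shift and turn from the pose measured when the call began, along the tool's axes at that moment; what a row does not reach only later rows make up. A row lasts 1/12 s, in which the tool goes at most 41.7 mm and 7.16 degrees, less where a joint would pass 70% of its speed; a pose out of reach is approached as far as the arm can. A call with a gripper value outside its range is refused whole. The fingers move at their own pace and stop on an object; "squeeze" is the grip in N (left out, the last holds). Time passes only in rows, so rows that repeat a pose let the fingers close. It gives the time, the measured TCP pose, the force and the opening at its end, in the units of the state.
- get_obs(): the state, without advancing time (a new reading comes with each control period).
- snapshot(name): name is "scene" or "side" or "wrist"; returns (picture, depth): 480x640x3 uint8, red, green, blue; 480x640 float32, mm along the optical axis (not along the pixel's ray), 0 where there is no reading.
- camera_info(name): a dict with "fovy" (degrees; the focal length in pixels is half the picture's height over the tangent of half this angle, whatever the lens; pixels are square), "cx", "cy" (the principal point, pixels), "origin" and "rotation" of the camera in the world. Camera axes: x right, y down, z forward; pixel columns grow to the right and rows downward; lengths in mm; the calibration is good to about 2 mm. A picture is of the moment at which its call begins: read the wrist's pose just before it. camera_info takes no time and is no camera call; for the wrist camera it gives the pose at the moment of the call.
- finish_job(): hands the job in, once; it reports no verdict.
Trained networks look in the newest picture that a camera, given by its name, has taken for a name from the list of things; names that differ only in an ending like _2 or _b are one class to them, and where a whole thing is asked for, a point or a joint stands for the part that bears it (a point fixed in the world has none). Each returns a list of dicts, best first, with "p" (0 to 1); they miss things now and then, are a little off and sometimes report something else, mostly with a low value. They report only what shows in the picture. A call takes as long as a camera call. They do not tell look-alikes from the thing itself.
- silhouettes(camera, thing): "pixels" (480x640 bool, what is visible of it) and "box" ([left, top, width, height] in pixels, round what is visible of it).
The state is a dict: "clock": time; "qpos": joint angles; "qvel": joint speeds; "effort": joint torques, N m; "eef_pos": TCP position; "tool_rot": TCP orientation; "ft_force": force on the tool from outside, world axes, zero at the start; "moment": the same for the moment, N m; "width": opening from 0.0 (shut) to 1.0 (fully open).
Only numpy, scipy, OpenCV 4.12 (cv2) and the standard library are available. Lean on these libraries where they do the work, as an engineer would, in place of code of your own. Each camera call takes 0.05 s, during which the arm holds its last target.

## Working session

There is one attempt and no reset: what is moved stays moved. The work goes in short steps, Python scripts to look and compute and a tool call to move; the robot and the scene stay as the last step left them, time stands still between calls to the robot, and variables do not carry over. Pictures are saved under pics/ and viewed, and the job is handed in when it is done.

Besides the shell and the picture viewer there is one more tool, called after "Emit:" by a JSON object that holds its "fn" and its "kwargs". arm_command: Moves the arm, as the interface text tells. Its arguments: {"type":"object","properties":{"rows":{"type":"array","items":{"type":"array","items":{"type":"array","items":{"type":"number"}}}},"squeeze":{"type":"number"}},"required":["rows"]}

```bash
ls; mkdir -p pics
python3 - <<'E'
from cell import *
import cv2
o=get_obs();print(o)
for n in("scene","side","wrist"):
    p,d=snapshot(n);cv2.imwrite(f"pics/{n}0.png",p[:,:,::-1]);i=camera_info(n);print(n,i)
E
```

```text
pics
{'clock': 0.0, 'qpos': array([-1.46019511e-01,  3.42696826e-01,  1.52502884e+00,  9.61496964e-06,
        1.27541512e+00, -1.46004478e-01]), 'qvel': array([-6.83442719e-05,  5.88584787e-04, -6.18069950e-04, -6.86562766e-04,
        7.35646702e-05, -1.23706124e-03]), 'effort': array([ 7.61924657e-04, -4.31245601e+01, -2.44219762e+01,  7.17750052e-02,
        5.59406646e-02, -1.04314388e-04]), 'eef_pos': array([5.24594296e+02, 7.45638552e-02, 2.34054278e+02]), 'tool_rot': array([[ 1.80182502e-05,  9.99998829e-01, -1.53032572e-03],
       [ 9.99999972e-01, -1.76596282e-05,  2.34356741e-04],
       [ 2.34329441e-04, -1.53032990e-03, -9.99998802e-01]]), 'ft_force': array([0.62310506, 0.28004287, 0.19678203]), 'moment': array([ 0.03590028, -0.00708963, -0.05042391]), 'width': 1.0015447235920532}
scene {'fovy': 49.55031324584009, 'cx': 313.83369411328096, 'cy': 237.59761365336993, 'origin': array([1089.57244283,  658.17787242, 1275.31978317]), 'rotation': array([[-0.81028922,  0.49163663, -0.31894328],
       [ 0.58600469,  0.67466687, -0.44880187],
       [-0.00546698, -0.55056157, -0.83477666]])}
side {'fovy': 44.50042594468943, 'cx': 313.2752115918998, 'cy': 241.926603136908, 'origin': array([  -5.83379221, -579.21735394, 1029.72849422]), 'rotation': array([[ 0.66268862, -0.57684725,  0.47758879],
       [-0.74886998, -0.50521042,  0.42890113],
       [-0.0061276 , -0.6418798 , -0.76678078]])}
wrist {'fovy': 60.11734366067736, 'cx': 321.98291343605393, 'cy': 242.85079477295255, 'origin': array([526.51097569,  71.50065165, 383.61125507]), 'rotation': array([[ 9.99997782e-01, -1.30669829e-04, -2.10191230e-03],
       [-6.85220737e-04, -9.63952962e-01, -2.66071828e-01],
       [-1.99137703e-03,  2.66072678e-01, -9.63950914e-01]])}
```

View pics/scene0.png

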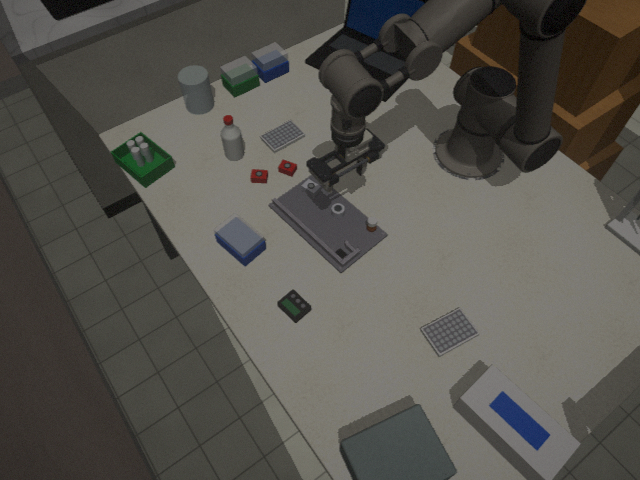

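View pics/side0.png

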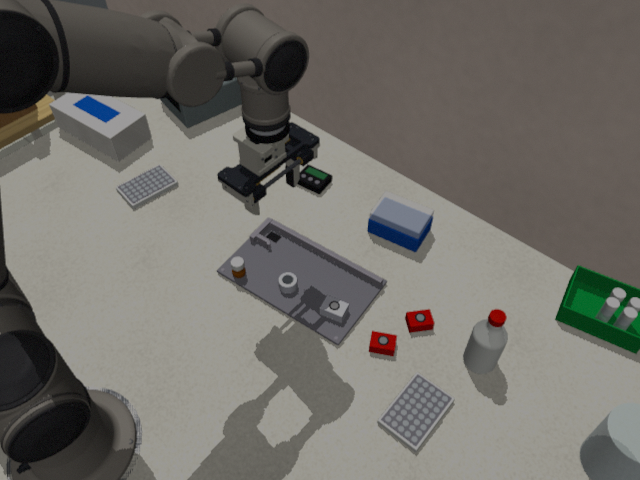

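View pics/wrist0.png

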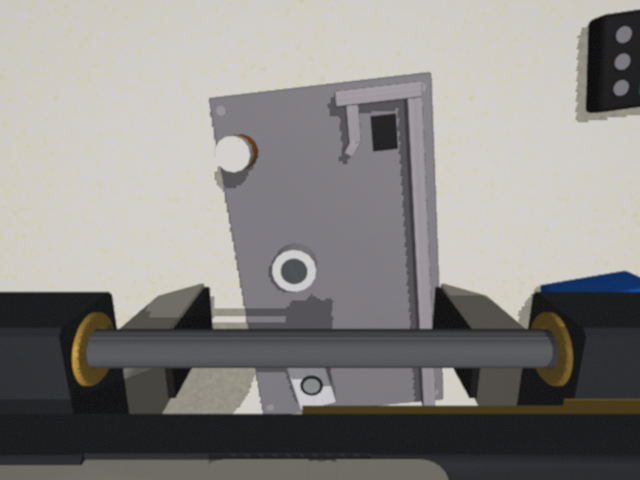

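The wrist view shows the stage, with the pocket at the top (383,130), the puck at (293,270) and the silver windowed block at (311,385), partly hidden. The two red look-alikes sit off the stage on the table. I'll close the hand and back off for a better view.

Emit:
{"fn": "arm_command", "kwargs": {"rows": [[[-0.03,0,-0.02,0,0],[-0.06,0,-0.04,0,0],[-0.09,0,-0.06,0,0],[-0.12,0,-0.06,0,0],[-0.12,0,-0.06,0,0],[-0.12,0,-0.06,0,0],[-0.12,0,-0.06,0,0],[-0.12,0,-0.06,0,0]]]}}

```text
clock: 0.82
eef_pos: [524.6, -118.8, 293.7]
tool_rot: [[-0.001, 1.0, -0.002], [1.0, 0.001, 0.001], [0.001, -0.002, -1.0]]
ft_force: [0.3, -0.1, 0.4]
width: 0.466
```

```bash
cat > h.py <<'E'
from cell import *
import cv2, numpy as np
def K(i):
    f=240/np.tan(np.radians(i['fovy'])/2); return f
def ray(i,u,v):
    f=K(i); return np.asarray(i['rotation'])@np.array([(u-i['cx'])/f,(v-i['cy'])/f,1.])
def onplane(i,u,v,z):
    r=ray(i,u,v);o=np.asarray(i['origin']);return o+r*(z-o[2])/r[2]
def proj(i,P):
    f=K(i);c=np.asarray(i['rotation']).T@(np.asarray(P,float)-i['origin']);return np.array([f*c[0]/c[2]+i['cx'],f*c[1]/c[2]+i['cy']])
E
python3 - <<'E'
from h import *
import pickle
print(get_obs()['eef_pos'],get_obs()['width'])
i=camera_info("wrist")
p,d=snapshot("wrist");cv2.imwrite("pics/wrist1.png",p[:,:,::-1])
out={'i':i,'p':p,'d':d}
for t in("block","puck","jar","stage","rail","end_stop"):
    s=silhouettes("wrist",t);print(t,[(round(x['p'],2),x['box']) for x in s]);out[t]=s
pickle.dump(out,open("w1.pkl","wb"))
E
```

```text
[ 524.55126375 -118.84132068  293.6598916 ] 0.4659526420404018
block [(0.71, [298.4, 314.5, 29.8, 57.4])]
puck [(0.64, [278.8, 107.4, 37.0, 47.2])]
jar [(0.62, [222.8, 1.5, 38.6, 33.8]), (0.62, [277.6, 112.0, 37.3, 39.9])]
stage [(0.78, [226.5, 0.0, 209.1, 287.8]), (0.39, [244.0, 398.2, 66.8, 8.3])]
rail [(0.58, [398.9, 0.0, 27.2, 276.6])]
end_stop []
```

View pics/wrist1.png

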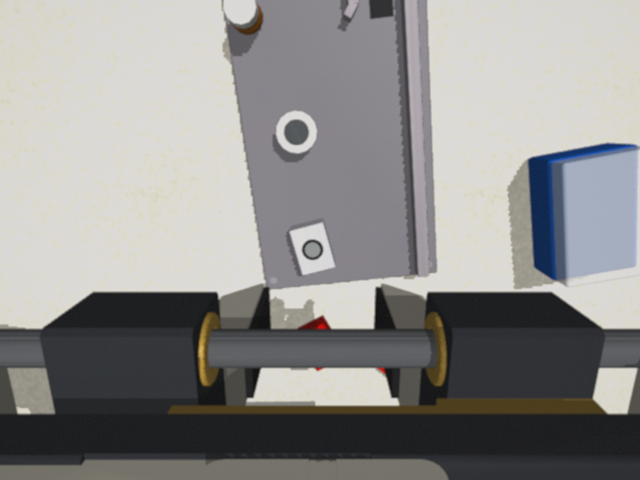

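The block is the silver rectangle at (312,248), with a dark round window, on the deck. The network's best "block" at (313,343) is a red look-alike beyond the deck, so I'll ignore it. Next I'll enlarge the block and measure.

Run:
```python
from h import *
import pickle
o=pickle.load(open("w1.pkl","rb"))
p=o['p'][:,:,::-1]
a=cv2.resize(p[205:300,225:345],None,fx=5,fy=5,interpolation=cv2.INTER_CUBIC)
cv2.imwrite("pics/crop1.png",a)
q=cv2.imread("pics/wrist0.png")[60:180,200:450]
cv2.imwrite("pics/crop0.png",cv2.resize(q,None,fx=3,fy=3,interpolation=cv2.INTER_CUBIC))
# block top mask
g=cv2.cvtColor(p,cv2.COLOR_BGR2GRAY)
m=np.zeros_like(g);m[215:280,282:342]=(g[215:280,282:342]>165)
n,l,s,c=cv2.connectedComponentsWithStats(m)
k=1+np.argmax(s[1:,4]);ys,xs=np.where(l==k);print(s[k])
hull=cv2.convexHull(np.c_[xs,ys].astype(np.int32));r=cv2.minAreaRect(hull);print(r)
for u,v in cv2.boxPoints(r):print((u,v),onplane(o['i'],u,v,36)[:2])
print('c',onplane(o['i'],*r[0],36))
# depth check deck
i=o['i'];d=o['d'];
for u,v in[(350,200),(320,230),(300,262),(480,100)]:
    print(u,v,i['origin']+ray(i,u,v)*d[v,u])
```

```text
[ 290  223   45   52 1241]
((312.1037902832031, 248.6132049560547), (47.11466598510742, 34.47749710083008), 74.05460357666016)
(np.float32(289.0566), np.float32(230.69812)) [ 491.94832924 -146.86633179]
(np.float32(322.20755), np.float32(221.22641)) [ 525.4356561  -137.04852663]
(np.float32(335.15097), np.float32(266.5283)) [ 538.84499495 -184.94497418]
(np.float32(302.00003), np.float32(276.0)) [ 504.42158217 -195.3840446 ]
c [ 515.12111042 -165.6819214    36.        ]
350 200 [ 554.40664818 -119.31712749   13.37447698]
320 230 [ 523.1994163  -146.46224227   34.53495115]
300 262 [ 502.52077025 -180.23133908   35.51390747]
480 100 [685.1384345  -19.41860403  -0.84780189]
```

View pics/crop1.png

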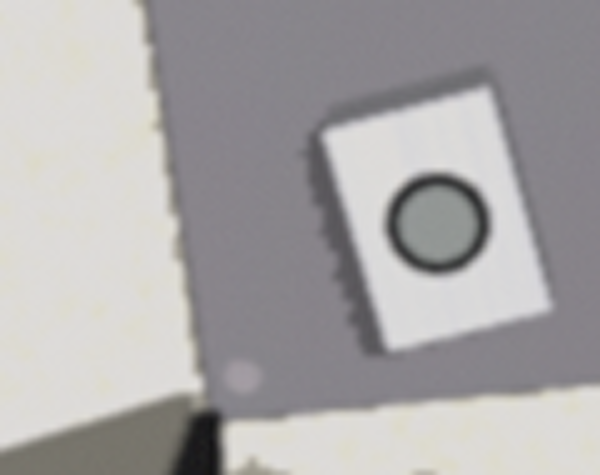

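View pics/crop0.png

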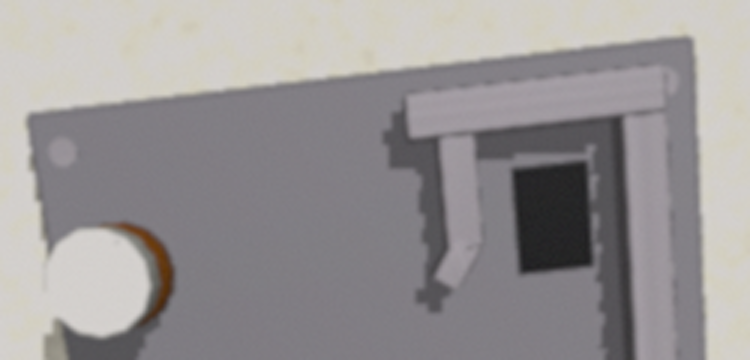

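```bash
cat > fit.py <<'E'
from h import *
import pickle
from scipy.optimize import least_squares
w1=pickle.load(open("w1.pkl","rb"))
i1=w1['i']
i0=dict(fovy=60.11734366067736,cx=321.98291343605393,cy=242.85079477295255,origin=np.array([526.51097569,71.50065165,383.61125507]),rotation=np.array([[9.99997782e-01,-1.30669829e-04,-2.10191230e-03],[-6.85220737e-04,-9.63952962e-01,-2.66071828e-01],[-1.99137703e-03,2.66072678e-01,-9.63950914e-01]]))
obs=[(i0,(-95,160,12),(209.5,98.3)),(i0,(95,160,12),(430.7,72.8)),(i0,(12,140,30),(336.7,105.7)),(i0,(12,152,30),(335.7,91.5)),(i0,(82,152,30),(421.7,82.3)),(i0,(70,140,30),(407.3,99.3)),
(i1,(95,-160,12),(436.5,272)),(i1,(-95,-160,12),(268,288))]
def T(q,P):
    c,s=np.cos(q[2]),np.sin(q[2]);return np.array([q[0]+c*P[0]-s*P[1],q[1]+s*P[0]+c*P[1],P[2]])
def inv(q,P):
    c,s=np.cos(q[2]),np.sin(q[2]);d=np.asarray(P[:2])-q[:2];return np.array([c*d[0]+s*d[1],-s*d[0]+c*d[1]])
res=lambda q:np.concatenate([proj(i,T(q,P))-uv for i,P,uv in obs])
E
cat > f2.py <<'E'
from fit import *
r=least_squares(res,[540,-20,0.05]);q=r.x;print(q);print(r.fun.reshape(-1,2).round(1))
np.save("stage.npy",q)
o1=w1['p'][:,:,::-1].copy();o0=cv2.imread("pics/wrist0.png")
def dl(img,i,pts):
    cv2.polylines(img,[np.array([proj(i,T(q,P)) for P in pts]).round().astype(np.int32)],True,(0,255,0),1)
for img,i in((o0,i0),(o1,i1)):
    dl(img,i,[(-95,-160,12),(95,-160,12),(95,160,12),(-95,160,12)])
    dl(img,i,[(70,-156,30),(82,-156,30),(82,140,30),(70,140,30)])
    dl(img,i,[(12,152,30),(82,152,30),(82,140,30),(12,140,30)])
cv2.imwrite("pics/ov.png",np.vstack([o0[:300,180:480],o1[:300,180:480]])) 
cs=np.array([onplane(i1,u,v,36) for u,v in [(289.06,230.7),(322.2,221.2),(335.15,266.5),(302,276)]])
print("block corners stage",[inv(q,c).round(1) for c in cs],"c",inv(q,cs.mean(0)), 'world',cs.mean(0))
e=[inv(q,c) for c in cs];v=e[0]-e[3];print('angle of y axis',np.arctan2(-v[0],v[1]))
print('puck',inv(q,onplane(i1,296,132,36)),'jar',inv(q,onplane(i0,235,154,54)))
E
python3 f2.py
```

```text
[ 5.40630326e+02 -5.22022018e+01  1.07509000e-01]
[[-1.6 -0.6]
 [ 1.7 -1.2]
 [-0.3  1.2]
 [-0.7 -0.2]
 [ 0.5 -1.1]
 [ 0.7 -0.6]
 [ 1.1  1.6]
 [-1.5  2.7]]
block corners stage [array([-58.6, -88.9]), array([-24.2, -82.7]), array([ -16. , -131.8]), array([ -51.4, -138.5])] c [ -37.53779412 -110.45461024] world [ 515.16125964 -166.04698024   36.        ]
angle of y axis 0.14407181532267588
puck [-39.68361518   5.96458505] jar [-70.84014386 112.76920136]
```

View pics/ov.png

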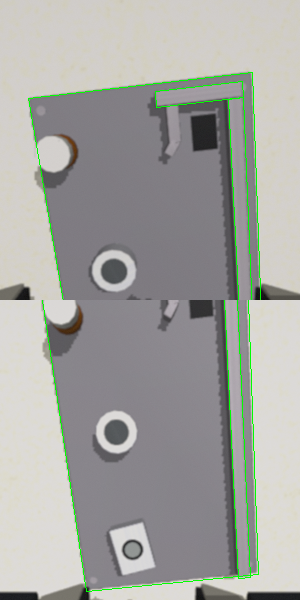

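```bash
cat > goto.py <<'E'
from fit import *
import sys
q=np.load("stage.npy")
def rel(x,y,z,yaw=None):
    o=get_obs();R=np.asarray(o['tool_rot']);p=np.asarray(o['eef_pos'])
    s=R.T@(T(q,(x,y,z))-p)
    r=''
    a=np.arctan2(R[1,0],R[0,0])-q[2]   # tool x angle in stage
    print('tool@stage',inv(q,p).round(1),'z',p[2].round(1),'toolx ang in stage',round(a,4),'F',np.round(o['ft_force'],1),'w',o['width'],'t',o['clock'])
    print('shift m',(s/1000).round(4),'twist for tool x->+x:',round(a,4),' ->+y:',round(a-np.pi/2,4))
rel(*map(float,sys.argv[1:4]))
E
python3 goto.py -85 -112 24
python3 - <<'E'
from fit import *
q=np.load("stage.npy")
p,d=snapshot("scene");i=camera_info("scene")
for t in("wash_bottle","tip_box","plate_a"):
    s=silhouettes("scene",t)
    for x in s[:1]:
        ys,xs=np.where(x['pixels']);k=np.median(d[ys,xs]);u,v=xs.mean(),ys.mean()
        print(t,x['p'],x['box'],inv(q,(i['origin']+ray(i,u,v)*k)))
E
```

```text
tool@stage [-22.9 -65.2] z 294.2 toolx ang in stage 1.464 F [ 0.4  0.6 -1.1] w 0.1633217304827405 t 1.1667
shift m [-0.0532 -0.0564  0.2702] twist for tool x->+x: 1.464  ->+y: -0.1068
wash_bottle 0.68 [225.0, 114.7, 17.3, 45.9] [  48.14689763 -381.71005232]
tip_box 0.88 [214.6, 213.3, 49.8, 51.6] [246.97548002 -89.58978961]
plate_a 0.98 [420.2, 307.9, 58.1, 51.4] [  7.94019967 477.26119124]
```

Emit:
{"fn": "arm_command", "kwargs": {"rows": [[[-0.005,-0.005,0.015,0.122,0],[-0.01,-0.01,0.03,0.244,0],[-0.015,-0.015,0.045,0.366,0],[-0.02,-0.02,0.06,0.488,0],[-0.025,-0.025,0.075,0.61,0],[-0.03,-0.03,0.09,0.732,0],[-0.035,-0.035,0.105,0.854,0],[-0.04,-0.04,0.12,0.976,0],[-0.045,-0.045,0.135,1.098,0],[-0.05,-0.05,0.15,1.22,0],[-0.053,-0.056,0.165,1.342,0],[-0.053,-0.056,0.17,1.464,0],[-0.053,-0.056,0.17,1.464,0],[-0.053,-0.056,0.17,1.464,0]]]}}

```text
clock: 2.53
eef_pos: [468.7, -173.0, 124.3]
tool_rot: [[0.994, 0.11, -0.001], [0.11, -0.994, 0.0], [-0.001, -0.0, -1.0]]
ft_force: [0.4, -0.4, 0.4]
width: 0.003
```

```bash
python3 goto.py -85 -112 24
python3 - <<'E'
from fit import *
p,d=snapshot("wrist");cv2.imwrite("pics/wrist2.png",p[:,:,::-1])
E
```

```text
tool@stage [ -84.4 -112.3] z 124.3 toolx ang in stage 0.0029 F [ 0.4 -0.4  0.4] w 0.0029335008963927572 t 2.5333
shift m [-0.0004 -0.0003  0.1003] twist for tool x->+x: 0.0029  ->+y: -1.5679
```

View pics/wrist2.png

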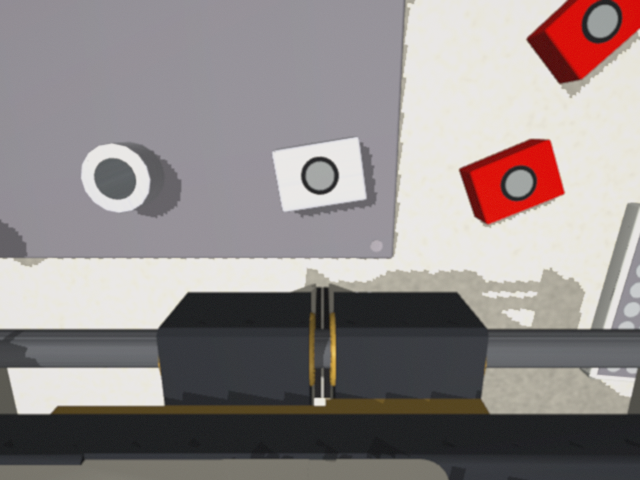

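Run:
```python
from fit import *
a=[]
for n in("scene","side"):
    p,d=snapshot(n);i=camera_info(n);u,v=proj(i,get_obs()['eef_pos']).astype(int);print(n,u,v)
    c=p[v-50:v+40,u-60:u+60,::-1];a.append(cv2.resize(c,None,fx=5,fy=5,interpolation=cv2.INTER_CUBIC))
cv2.imwrite("pics/f.png",cv2.resize(np.hstack(a),(800,300)))
```

```text
scene 321 158
side 321 296
```

View pics/f.png

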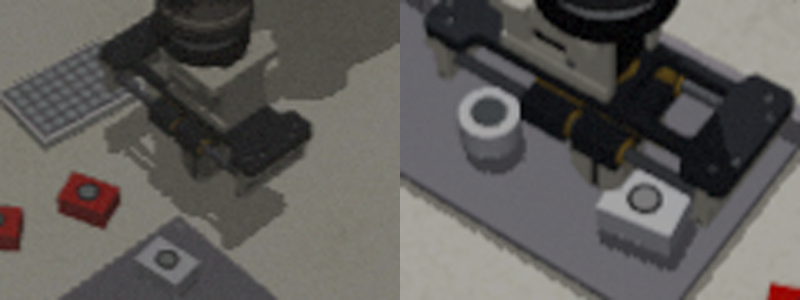

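Emit:
{"fn": "arm_command", "kwargs": {"rows": [[[0,0,0.035,0,0],[0,0,0.07,0,0],[0,0,0.09,0,0],[0,0,0.1,0,0],[0,0,0.1,0,0],[0,0,0.1,0,0],[0.01,0,0.1,0,0],[0.02,0,0.1,0,0],[0.025,0,0.1,0,0],[0.03,0,0.1,0,0],[0.035,0,0.1,0,0],[0.04,0,0.1,0,0],[0.04,0,0.1,0,0]]]}}

```text
clock: 3.77
eef_pos: [510.0, -168.8, 25.4]
tool_rot: [[0.994, 0.11, 0.002], [0.11, -0.994, -0.001], [0.002, 0.001, -1.0]]
ft_force: [1.1, 0.4, 0.4]
width: 0.002
```

```bash
python3 goto.py 24.5 -112 24
python3 - <<'E'
from fit import *
p,d=snapshot("wrist");cv2.imwrite("pics/wrist3.png",p[:,:,::-1])
E
```

```text
tool@stage [ -42.9 -112.6] z 25.4 toolx ang in stage 0.0026 F [1.1 0.4 0.4] w 0.0017960143459545888 t 3.7667
shift m [ 0.0674 -0.0005  0.0015] twist for tool x->+x: 0.0026  ->+y: -1.5682
```

View pics/wrist3.png

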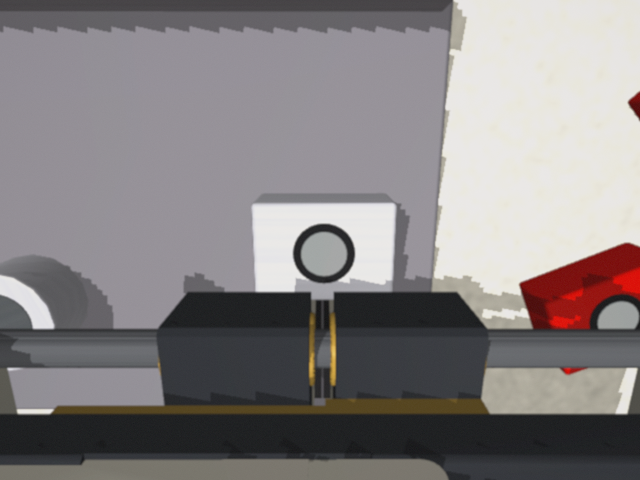

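The block (324,250) is now square to the fingers and centred. I'll continue towards the rail.

Emit:
{"fn": "arm_command", "kwargs": {"rows": [[[0.006,0,0.001,0,0],[0.012,0,0.001,0,0],[0.018,0,0.001,0,0],[0.024,0,0.001,0,0],[0.03,0,0.001,0,0],[0.036,0,0.001,0,0],[0.042,0,0.001,0,0],[0.048,0,0.001,0,0],[0.053,0,0.001,0,0],[0.057,0,0.001,0,0],[0.06,0,0.001,0,0],[0.062,0,0.001,0,0],[0.062,0,0.001,0,0]]]}}

```text
clock: 4.9
eef_pos: [571.5, -161.8, 24.2]
tool_rot: [[0.994, 0.11, 0.001], [0.11, -0.994, -0.001], [0.001, 0.001, -1.0]]
ft_force: [-0.1, 0.0, 0.3]
width: 0.001
```

```bash
python3 goto.py 24.5 -112 24
python3 - <<'E'
from fit import *
p,d=snapshot("wrist");cv2.imwrite("pics/wrist4.png",p[:,:,::-1])
E
```

```text
tool@stage [  18.9 -112.3] z 24.2 toolx ang in stage 0.0028 F [-0.1  0.   0.3] w 0.0006661414862685668 t 4.9
shift m [ 0.0056 -0.0003  0.0003] twist for tool x->+x: 0.0028  ->+y: -1.568
```

View pics/wrist4.png

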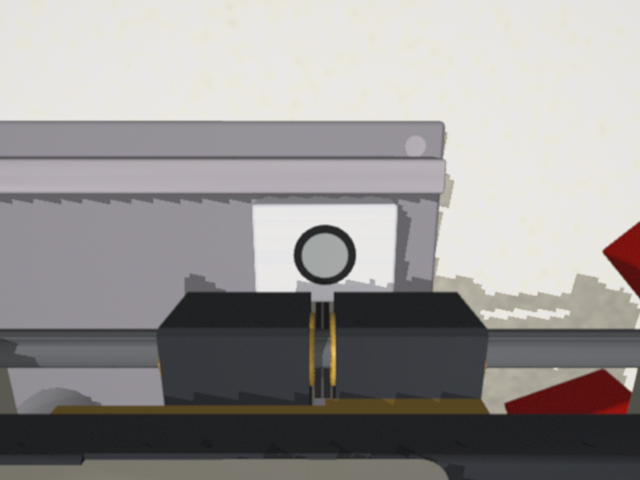

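The block's front edge (row 204) is parallel to the rail's inner edge (row 193), with a gap of a few mm. I'll creep in.

Emit:
{"fn": "arm_command", "kwargs": {"rows": [[[0.002,0,0,0,0],[0.004,0,0,0,0],[0.005,0,0,0,0],[0.006,0,0,0,0],[0.007,0,0,0,0],[0.007,0,0,0,0]]]}}

```text
clock: 5.45
eef_pos: [574.2, -161.5, 24.3]
tool_rot: [[0.994, 0.11, -0.008], [0.11, -0.994, -0.0], [-0.008, -0.001, -1.0]]
ft_force: [-15.8, -3.7, 10.9]
width: 0.001
```

Firm contact at about 16 N, and the TCP stopped short. I'll back off gently and look.

Emit:
{"fn": "arm_command", "kwargs": {"rows": [[[-0.002,0,0,0,0],[-0.006,0,0,0,0],[-0.012,0,0,0,0],[-0.03,0,-0.01,0,0],[-0.045,0,-0.04,0,0],[-0.06,0,-0.07,0,0],[-0.06,0,-0.1,0,0],[-0.06,0,-0.1,0,0],[-0.06,0,-0.1,0,0]]]}}

```text
clock: 6.2
eef_pos: [516.3, -168.6, 126.6]
tool_rot: [[0.994, 0.11, -0.003], [0.11, -0.994, -0.002], [-0.003, 0.002, -1.0]]
ft_force: [-0.1, 0.8, -0.1]
width: 0.01
```

```bash
python3 goto.py 45 -185 24
python3 - <<'E'
from fit import *
q=np.load("stage.npy")
i=camera_info("wrist");p,d=snapshot("wrist");cv2.imwrite("pics/wrist5.png",p[:,:,::-1])
import pickle;pickle.dump((i,p,d),open("w5.pkl","wb"))
E
```

```text
tool@stage [ -36.7 -113.1] z 126.6 toolx ang in stage 0.0029 F [-0.1  0.8 -0.1] w 0.010359582087741332 t 6.2
shift m [0.0818 0.0719 0.1025] twist for tool x->+x: 0.0029  ->+y: -1.5679
```

View pics/wrist5.png

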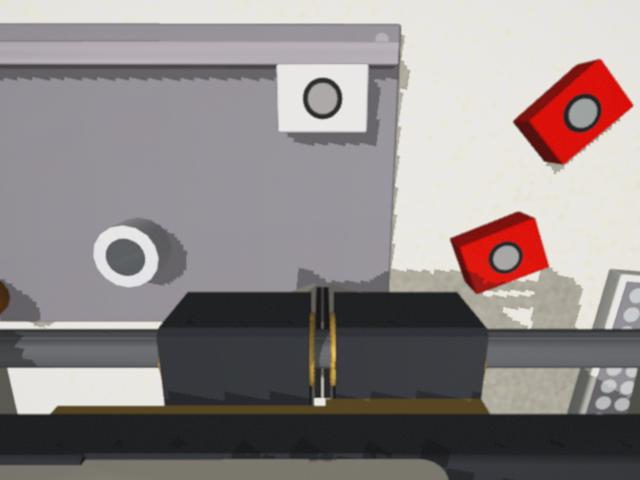

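Run:
```python
from fit import *
q=np.load("stage.npy");i,p,d=pickle.load(open("w5.pkl","rb"))
f=lambda u,v,z:inv(q,onplane(i,u,v,z)).round(1)
print('block corners',[f(u,v,36) for u,v in((277,65),(368,65),(368,131),(278,132))],'win',f(322.5,98.5,36))
print('rail inner top edge',f(20,66,30),f(390,64.5,30),'rail angle',)
print('puck',f(126,256,36),'deck corner near (-95.. )',f(401,25,12))
a=onplane(i,20,66,30);b=onplane(i,270,65,30);e=b-a;print(np.arctan2(e[0],-e[1]))
```

```text
block corners [array([ 68.7, -89.2]), array([  68.8, -138. ]), array([  34.6, -139.1]), array([ 34. , -88.8])] win [  51.8 -113.6]
rail inner top edge [68.6 52.5] [  69.9 -150.7] rail angle
puck [-38.8   5.2] deck corner near (-95.. ) [  93.4 -158.8]
0.11359692973679451
```

The block is flush against the rail (window at (322,98)) and square to it, and the puck hasn't moved. Next I go behind the block with a quarter turn.

```bash
python3 goto.py 48 -173 24
```

```text
tool@stage [ -37.5 -112.5] z 125.0 toolx ang in stage 0.0031 F [ 0.8  0.1 -0.2] w 0.0022668400756940786 t 6.25
shift m [0.0859 0.0607 0.1005] twist for tool x->+x: 0.0031  ->+y: -1.5677
```

Emit:
{"fn": "arm_command", "kwargs": {"rows": [[[0.006,0.005,0,-0.12,0],[0.012,0.01,0,-0.24,0],[0.018,0.015,0,-0.36,0],[0.024,0.02,0,-0.48,0],[0.03,0.025,0,-0.6,0],[0.036,0.03,0,-0.72,0],[0.043,0.035,0,-0.84,0],[0.05,0.04,0,-0.96,0],[0.057,0.045,0,-1.08,0],[0.064,0.05,0,-1.2,0],[0.072,0.055,0,-1.32,0],[0.08,0.06,0,-1.44,0],[0.086,0.061,0,-1.56,0],[0.086,0.061,0,-1.572,0],[0.086,0.061,0,-1.572,0],[0.086,0.061,0,-1.572,0]]]}}

```text
clock: 7.58
eef_pos: [607.0, -218.8, 123.3]
tool_rot: [[-0.108, 0.994, -0.008], [0.994, 0.108, 0.0], [0.001, -0.008, -1.0]]
ft_force: [0.3, -0.4, -0.1]
width: 0.003
```

```bash
python3 goto.py 48 -173 24
python3 - <<'E'
from fit import *
i=camera_info("wrist");p,d=snapshot("wrist");cv2.imwrite("pics/wrist6.png",p[:,:,::-1])
E
```

```text
tool@stage [  48.1 -172.7] z 123.3 toolx ang in stage 1.572 F [ 0.3 -0.4 -0.1] w 0.003484933281172432 t 7.5833
shift m [-0.0004  0.0007  0.0993] twist for tool x->+x: 1.572  ->+y: 0.0012
```

View pics/wrist6.png

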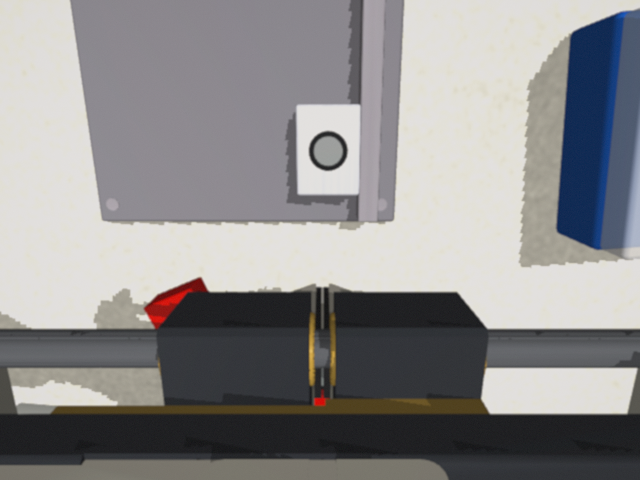

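Run:
```python
from fit import *
q=np.load("stage.npy");i,p,d=pickle.load(open("w5.pkl","rb"))
f=lambda u,v,z:inv(q,onplane(i,u,v,z)).round(1)
print([f(u,v,24) for u,v in((451,240),(521,212),(548,270),(475,292),(514,121),(602,60),(632,102),(560,163))])
```

```text
[array([ -31.6, -194.8]), array([ -13.6, -236.5]), array([ -51.5, -258.9]), array([ -66.8, -213.5]), array([  40.3, -225.3]), array([  73.3, -270.6]), array([  51., -292.]), array([  16.3, -255.9])]
```

Emit:
{"fn": "arm_command", "kwargs": {"rows": [[[0,0,0.035,0,0],[0,0,0.07,0,0],[0,0,0.09,0,0],[0,0,0.099,0,0],[0,0,0.099,0,0],[0,0,0.099,0,0],[0.01,0,0.099,0,0],[0.018,0,0.099,0,0],[0.023,0,0.099,0,0],[0.028,0,0.099,0,0],[0.034,0,0.099,0,0],[0.04,0,0.099,0,0],[0.046,0,0.099,0,0],[0.052,0,0.099,0,0],[0.058,0,0.099,0,0],[0.064,0,0.099,0,0],[0.07,0,0.099,0,0],[0.07,0,0.099,0,0]]]}}

```text
clock: 9.13
eef_pos: [598.4, -147.8, 24.6]
tool_rot: [[-0.11, 0.994, -0.008], [0.994, 0.11, 0.001], [0.002, -0.008, -1.0]]
ft_force: [0.7, 0.4, 0.7]
width: 0.005
```

```bash
python3 goto.py 48 79 24
python3 - <<'E'
from fit import *
i=camera_info("wrist");p,d=snapshot("wrist");cv2.imwrite("pics/wrist7.png",p[:,:,::-1])
E
```

```text
tool@stage [  47.2 -101.3] z 24.6 toolx ang in stage 1.5733 F [0.7 0.4 0.7] w 0.00480534086881843 t 9.1333
shift m [0.1803 0.0013 0.0009] twist for tool x->+x: 1.5733  ->+y: 0.0025
```

View pics/wrist7.png

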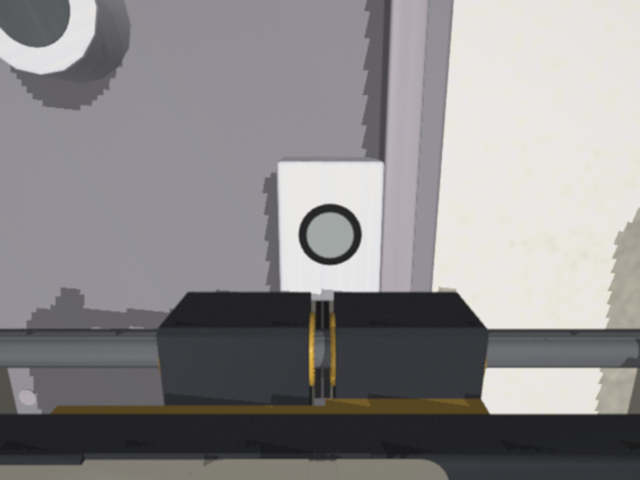

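Emit:
{"fn": "arm_command", "kwargs": {"rows": [[[0.006,0,0,0,0],[0.012,0,0,0,0],[0.018,0,0,0,0],[0.024,0,0,0,0],[0.03,0,0,0,0],[0.036,0,0,0,0],[0.042,0,0,0,0],[0.048,0.001,0,0,0],[0.054,0.001,0,0,0],[0.06,0.001,0,0,0],[0.066,0.001,0,0,0],[0.072,0.001,0,0,0],[0.078,0.001,0,0,0],[0.084,0.001,0,0,0],[0.09,0.001,0,0,0],[0.096,0.001,0,0,0],[0.1,0.001,0,0,0],[0.1,0.001,0,0,0]]]}}

```text
clock: 10.68
eef_pos: [588.3, -47.9, 24.7]
tool_rot: [[-0.111, 0.994, -0.009], [0.994, 0.111, 0.001], [0.002, -0.008, -1.0]]
ft_force: [0.2, -0.3, -0.4]
width: 0.0
```

```bash
python3 goto.py 48 79 24
python3 - <<'E'
from fit import *
i=camera_info("wrist");p,d=snapshot("wrist");cv2.imwrite("pics/wrist8.png",p[:,:,::-1])
E
```

```text
tool@stage [47.9 -0.8] z 24.7 toolx ang in stage 1.5741 F [ 0.2 -0.3 -0.4] w 5.586634559505143e-05 t 10.6833
shift m [0.0798 0.0004 0.0008] twist for tool x->+x: 1.5741  ->+y: 0.0033
```

View pics/wrist8.png

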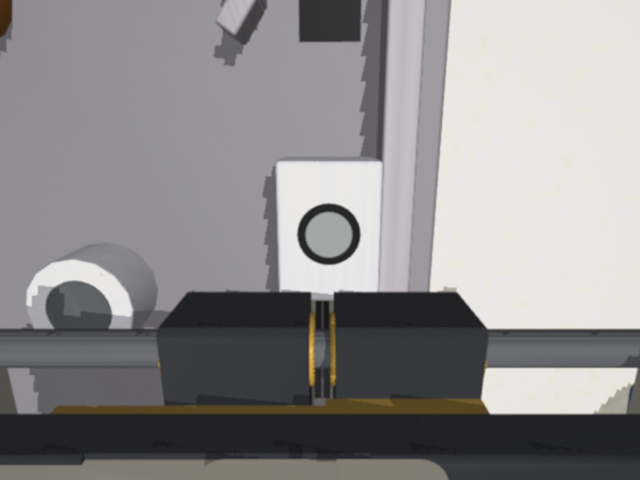

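Emit:
{"fn": "arm_command", "kwargs": {"rows": [[[0.006,0,0,0,0],[0.012,0,0,0,0],[0.018,0,0,0,0],[0.024,0,0,0,0],[0.03,0,0,0,0],[0.035,0,0,0,0],[0.04,0,0,0,0],[0.045,0,0,0,0],[0.05,0,0,0,0],[0.055,0,0,0,0],[0.06,0,0,0,0],[0.065,0,0,0,0],[0.068,0,0,0,0],[0.068,0,0,0,0]]]}}

```text
clock: 11.9
eef_pos: [580.8, 20.0, 24.8]
tool_rot: [[-0.111, 0.994, -0.009], [0.994, 0.111, 0.001], [0.002, -0.008, -1.0]]
ft_force: [-0.0, 0.9, 0.2]
width: 0.0
```

```bash
python3 goto.py 48 79 24
python3 - <<'E'
from fit import *
i=camera_info("wrist");p,d=snapshot("wrist");cv2.imwrite("pics/wrist9.png",p[:,:,::-1])
E
```

```text
tool@stage [47.6 67.5] z 24.8 toolx ang in stage 1.5745 F [-0.   0.9  0.2] w 0.00020246275949017535 t 11.9
shift m [0.0115 0.0004 0.0008] twist for tool x->+x: 1.5745  ->+y: 0.0037
```

View pics/wrist9.png

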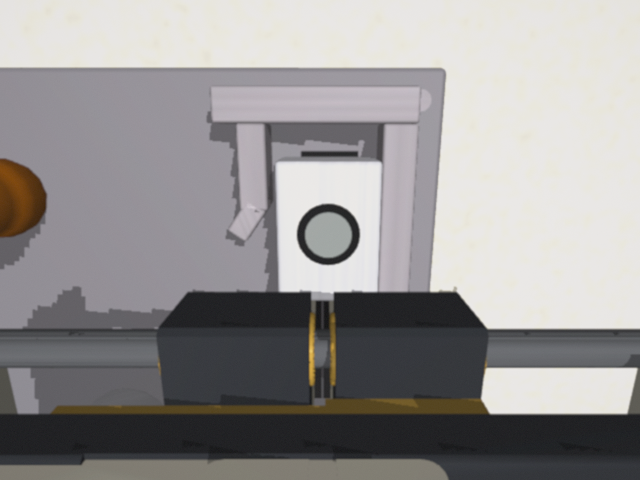

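The block is in the mouth with its front edge at row 159. The end stop's face is at about row 122, so there are roughly 13 mm left.

Emit:
{"fn": "arm_command", "kwargs": {"rows": [[[0.003,0,0,0,0],[0.006,0,0,0,0],[0.008,0,0,0,0],[0.01,0,0,0,0],[0.011,0,0,0,0],[0.012,0,0,0,0],[0.013,0,0,0,0],[0.014,0,0,0,0],[0.014,0,0,0,0]]]}}

```text
clock: 12.7
eef_pos: [579.4, 32.4, 24.9]
tool_rot: [[-0.111, 0.994, -0.008], [0.994, 0.111, -0.001], [-0.0, -0.008, -1.0]]
ft_force: [-0.2, -6.5, -0.8]
width: 0.007
```

Emit:
{"fn": "arm_command", "kwargs": {"rows": [[[0.002,0,0,0,0],[0.004,0,0,0,0],[0.004,0,0,0,0]]]}}

```text
clock: 12.95
eef_pos: [579.4, 32.6, 25.2]
tool_rot: [[-0.112, 0.994, -0.008], [0.994, 0.112, -0.007], [-0.006, -0.008, -1.0]]
ft_force: [-0.1, -18.8, 1.0]
width: 0.006
```

Run:
```python
from fit import *
i=camera_info("wrist");p,d=snapshot("wrist");cv2.imwrite("pics/wrist10.png",p[:,:,::-1])
```

```text
(no output)
```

View pics/wrist10.png

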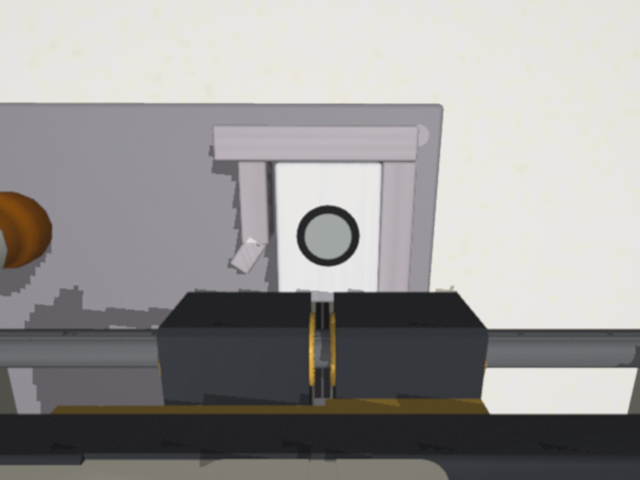

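The block is home against the end stop and the rail, with a stop reaction of 19 N. I'll back straight off, rise, and check.

Emit:
{"fn": "arm_command", "kwargs": {"rows": [[[-0.003,0,0,0,0],[-0.008,0,0,0,0],[-0.015,0,0,0,0],[-0.03,0,-0.005,0,0],[-0.04,0,-0.03,0,0],[-0.04,0,-0.065,0,0],[-0.04,0,-0.1,0,0],[-0.04,0,-0.135,0,0],[-0.04,0,-0.16,0,0],[-0.04,0,-0.16,0,0],[-0.04,0,-0.16,0,0]]]}}

```text
clock: 13.92
eef_pos: [585.8, -6.2, 186.9]
tool_rot: [[-0.112, 0.994, -0.004], [0.994, 0.112, -0.006], [-0.006, -0.005, -1.0]]
ft_force: [-0.1, 0.6, -1.1]
width: 0.005
```

Run:
```python
from fit import *
q=np.load("stage.npy");print(get_obs()['eef_pos'],get_obs()['clock'],get_obs()['ft_force'])
i=camera_info("wrist");p,d=snapshot("wrist");cv2.imwrite("pics/wrist11.png",p[:,:,::-1]);pickle.dump((i,p,d),open("w11.pkl","wb"))
c=p[:300,150:450,::-1];cv2.imwrite("pics/c11.png",cv2.resize(c,None,fx=2,fy=2,interpolation=cv2.INTER_CUBIC))
p,d=snapshot("side");cv2.imwrite("pics/side1.png",p[:,:,::-1])
```

```text
[585.8131325   -6.18482257 186.91722008] 13.9167 [-0.06968068  0.55268904 -1.09536176]
```

View pics/c11.png

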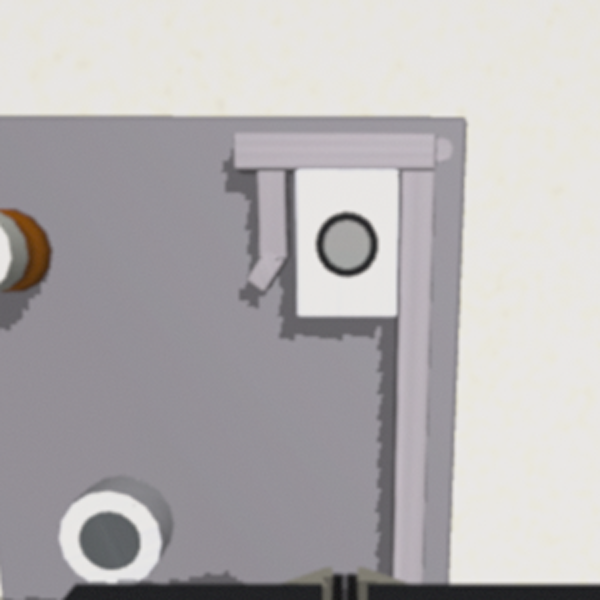

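View pics/side1.png

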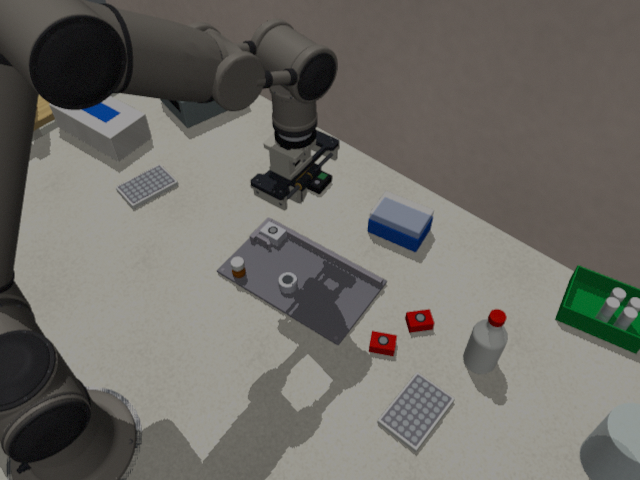

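Run:
```python
from fit import *
q=np.load("stage.npy");i,p,d=pickle.load(open("w11.pkl","rb"))
f=lambda u,v,z:inv(q,onplane(i,150+u/2,v/2,z)).round(1)
print('block corners',[f(*k,36) for k in((296,168),(397.5,168),(397,317),(297,317))],'win',f(347,244,36))
print('rail',f(402,172,30),f(398,330,30),'stop face',f(245,169.5,30),'puck',f(110,537,36))
```

```text
block corners [array([ 33.8, 140.2]), array([ 68.2, 140.4]), array([69.1, 90.7]), array([33.5, 90.6])] win [ 51.2 115.6]
rail [ 70.1 139.6] [69.9 85.6] stop face [ 15.7 140.2] puck [-39.1   7.5]
```

```bash
python3 -c "
from cell import *
print(finish_job())"
```

```text
the job is handed in; nothing more can be done
None
```

The block is home in the corner pocket, and I handed the job in at about 14 s of the 50 s allowed; no verdict is reported back.

- **What I did:** With closed fingers I pushed the silver windowed block flat against the rail (about 16 N contact), then slid it along the rail into the pocket until it met the end stop (about 19 N). I then backed the hand straight off and raised it clear.
- **Block position:** The last wrist picture puts the block's centre at stage (51.2, 115.6) mm, against the target of (52, 115). It is flush with the end stop, within about 1–2 mm of the rail, and square to it.
- **Bystanders:** The puck measured within about 2 mm of where it started. The jar and the rest look unmoved in the side view; I did not measure them.
- **Disagreements:**
  - The network's best "block" was a red look-alike, which I ignored after checking the picture.
  - At the rail the hand stopped about 3 mm earlier than I had worked out. That is probably calibration error or a slightly deeper finger profile, and the pictures showed the block flush.

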